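Pin the stem clamp to the load-cell fork

TASK

Couple the stem clamp of the pull tester to its load cell: slide the clamp carriage up until its brass eye tab lies between the two ears of the steel fork, then pass the red-knobbed coupling pin down through the upper ear, the eye and the lower ear until its collar sits flush on the upper ear, and let go. Find the hole by feel and work gently, never ramming pin or carriage, because the load cell behind the fork is delicate. Leave the black-knobbed spare pin, the seedling and the bottles as they stand.

Things in the scene. Friction and masses are not known exactly. Their poses are not given: they have to be found in the camera images.
- tester: Stem-strength pull tester fixed on the bench: aluminium bed 110 x 510 x 30 mm along its own y, which is the pull line. Origin on the bench below that line, z up. The bed runs from 310 mm (-y end, fixed stem clamp 90 mm high) to 200 mm (+y end, bracket with load cell, 115 mm high). Keep any contact force on its fork under 60 N (so press at 10 mm/s or less) and the pin's on the tab under 35 N.
- fork: Steel fork (clevis) on the load cell, open towards the tester's -y. Two level ears 36 mm wide, from 16 mm before to 49 mm behind the bore. Upper ear 14 mm thick (78 to 92 mm above the bench), gap 16 mm, lower ear 12 mm thick (50 to 62 mm). Both have a 13 mm bore on one vertical axis. Origin on the bench on that axis; axes as the tester's.
- fork_bore (a point): Centre of the upper ear's bore at its top face, 92 mm above the bench. z up along the bore; y is the way the carriage slides towards the fork. If solid tab lies below, the pin set in this bore stands there by itself, its collar 33 mm above the ear, and drops when the eye comes under it; the carriage is then caught by the pin and resists further motion.
- carriage (a joint): Travel of the blue clamp carriage along the tester's +y towards the fork, in m: 0 fully back, 0.0955 at the forward stop. About 5 N of friction; stays where it is left. The eye lies under the bore somewhere between 0.066 and 0.084. At the forward stop the eye is always past the bore by 11 to 30 mm and solid tab lies below the bore.
- carriage_knob (a point): Centre of the top of the carriage's black push knob: an upright cylinder 20 mm across, 84 to 122 mm above the bench, on a flange 28 mm across. The carriage's other tops are 80 to 88 mm high. At travel 0 the knob is 190 mm behind (-y of) the bore. Axes as the tester's.
- nose: Nose plate on the carriage's front, 40 x 6 x 32 mm, carrying the brass eye tab; origin 62 mm ahead (+y) of the knob's axis, 63 mm high. The tab is 28 mm wide, 63 to 77 mm high, with a vertical 13 mm eye; it reaches 18 mm beyond the eye's centre and 40 mm behind it. It is screwed in differently each time: the eye's centre is 106 to 124 mm ahead of the knob's axis, not measured.
- pin: Coupling pin to use: light aluminium shank 12 mm across, 48 mm long, its foot chamfered at 45 degrees to 9.5 mm; then a collar 24 mm across, 4 mm thick; then a red knob 20 mm across, 26 mm tall. 78 mm overall, 28 to 44 g. Origin at the centre of the foot's end, z towards the knob. Starts upright in one of the rack's two holes, foot 8 mm above the bench, collar clear of the block.
- pin_seat (a point): Centre of the underside of the pin's collar, 48 mm above the foot's end. Fully home it lies on the fork's upper ear, at point fork_bore. Axes as the pin's.
- spare_pin: Spare pin of the same lengths with a thinner 10 mm shank and a black knob, upright in the other rack hole. Leave it there. Origin at the centre of its foot's end.
- rack: Grey block 50 x 120 x 34 mm fixed on the bench, with two 13 mm holes 26 mm deep, 35 mm to either side of its centre along its y. Origin at the centre of its underside.
- seedling: Potted seedling, brown pot 98 mm across and 82 mm high, foliage up to 200 mm. Origin at the centre of its underside. Leave it alone.
- white_bottle: White jar 48 mm across, 105 mm tall. Origin at the centre of its underside. Leave it alone.
- amber_bottle: Amber bottle 66 mm across, 150 mm tall, blue cap. Origin at the centre of its underside. Leave it alone.
Not all that is in view belongs to the job. What is shaped like the pin but green is not meant.

How it is judged (in metres and radians):
On the way, in this order (a step that is already met when the one before it is completed fails the run):
1. the carriage is slid up so that its tab lies under the fork's bore (travel over 62 mm) (value of joint carriage above 0.062 m), for 0.2 s.
2. the pin is in the upper ear's bore, its foot at the tab or deeper (horizontal distance between pin_seat and fork_bore below 0.008 m and z of pin_seat in the frame of fork_bore below 0.036 m), for 0.1 s.
At the end, for the whole second after the job is handed in: The pin with the red knob stands upright (within 0.06 rad) through upper ear, eye and lower ear, its collar down on the upper ear (within 2.5 mm in height and sideways), the carriage thereby held at a travel of 64 to 86 mm, everything at rest and released (z of pin_seat in the frame of fork_bore below 0.0025 m and horizontal distance between pin_seat and fork_bore below 0.0025 m and angle between pin's own z axis and vertical below 0.06 rad and value of joint carriage between 0.064 and 0.086 m and linear speed of pin below 0.01 m/s); the robot touches nothing.
It fails at once if the fork on the delicate load cell is loaded with more than 60 N (contact force between fork and anything else above 60 N).
It fails at once if the pin and the eye tab are rammed together with more than 35 N (contact force between pin and nose above 35 N).
It fails at once if the spare pin is moved or taken out (20 mm) (distance of spare_pin from where it was at the start of the episode above 0.02 m).
It fails at once if the seedling is shifted by 20 mm or tipped (distance of seedling from where it was at the start of the episode above 0.02 m or angle between seedling's own z axis and vertical above 0.3 rad).
It fails at once if a bottle is shifted by 20 mm or tipped (distance of any of white_bottle, amber_bottle from where it was at the start of the episode above 0.02 m or angle between any of white_bottle, amber_bottle's own z axis and vertical above 0.3 rad).
It also fails if it takes over 67 s, if anything falls off the work surface, if the arm or the gripper's body presses on something with over 40 N, if the wrist force passes 120 N, or if a joint passes its speed limit or range.

ROBOT

A 6-joint arm with a two-finger parallel gripper is mounted at the origin on the work surface. World frame = base frame: x ahead of the robot, y to its left, z up, the work surface at z = 0. Lengths are in mm, angles in degrees, forces in N, time in s.
With the tool pointing down it reaches from about 300 to 850 mm from the base axis. Payload 4.2 kg.
Tool frame: the origin (TCP) lies at the very end of the fingers, on their centre line; the grasp point (between the pads) lies 19 mm behind it (env.grip_point_offset is the distance from the TCP to the grasp point, in mm); z points along the fingers, y is the line along which they close (so a half turn about z gives the same grasp; the last joint's range is limited). The gripper opens to 91 mm and grips with 3 to 60 N. Pads are 32 mm wide; open, the fingers measure 118 mm over their backs; the gripper's body (76 mm by 178 mm) begins 60 mm behind the grasp point.
Start: joints at [-70.76, 18.312, 89.639, -0, 72.044, -1.146], TCP at [200.3, -539.002, 213.976] pointing down, gripper open.
Joint ranges: [-177.97, 177.97], [-48.28, 115.42], [12.27, 149.76], [-77.06, 257.06], [2.81, 150.46], [-146.56, 146.56]. Speed limits (degrees/s): [147.25, 147.25, 180, 180, 180, 180].

INTERFACE

Orientations are given as [roll, pitch, yaw] about the fixed x, y, z axes, in that order (R = Rz(yaw) Ry(pitch) Rx(roll)).
In Python, from workcell import env gives the robot as it stands. The module is installed in compiled form; this text tells all that it offers.
- The arm moves only by the tool arm_command, never from a script. Its argument "rows" is a list of rows, each an object with "delta_pos": the shift along the tool's x, y, z in mm, a list of three; "roll": the turn about the tool's z in units of 5 degrees (1.0 is 5 degrees); "jaw": the opening in per cent of the stroke, from 0 (shut) to 100 (fully open). A call has 1 to 20 rows; each row is the pose to reach, as a shift and turn from the pose commanded when the call began, along the tool's axes at that moment; what a row does not reach only later rows make up. A row lasts 1/12 s, in which the tool goes at most 41.7 mm and 7.16 degrees, less where a joint would pass 70% of its speed; a pose out of reach is approached as far as the arm can. A call with a gripper value outside its range is refused whole. The fingers move at their own pace and stop on an object; "squeeze" is the grip in N (left out, the last holds). Time passes only in rows, so rows that repeat a pose let the fingers close. It gives the time, the measured TCP pose, the force, the opening and the grip force at its end, in the units of the state.
- env.state(): the state, without advancing time (a new reading comes with each control period).
- env.grab_frame(name): name is "scene" or "side" or "wrist"; returns a dict with "img" (400x640x3 uint8, blue, green, red), "z_map" (400x640 float32, mm along the optical axis (not along the pixel's ray), 0 where there is no reading), "fov_y" (degrees; the focal length in pixels is half the picture's height over the tangent of half this angle, whatever the lens; pixels are square), "cx", "cy" (the principal point, pixels), "dist" ([k1, k2, p1, p2, k3] as OpenCV has them; the pictures are not rectified), "R" (3x3) and "t" (3): a world point X has camera coordinates R X + t; the wrist camera has in their place "T_tool_cam" (4x4, takes a point from camera to tool coordinates, whose origin is the TCP and whose axes are the flange's). Camera axes: x right, y down, z forward; pixel columns grow to the right and rows downward; lengths in mm; the calibration is good to about 2 mm. A picture is of the moment at which its call begins: read the wrist's pose just before it.
- env.job_done(): hands the job in; it is judged then, once.
The state is a dict: "time_s": time; "qpos": joint angles; "qvel": joint speeds; "effort": joint torques, N m; "ee_pos": TCP position; "ee_rot": TCP orientation; "force": force on the tool from outside, world axes, zero at the start; "torque": the same for the moment, N m; "gripper_width": finger opening in mm; "gripper_force": force on a finger pad.
Only numpy, scipy, OpenCV 4.12 (cv2) and the standard library are available. Lean on these libraries where they do the work, as an engineer would, in place of code of your own. Each camera call takes 0.05 s, during which the arm holds its last target. There are 200 camera calls.

## Working session

There is one attempt and no reset: what is moved stays moved. The work goes in short steps, Python scripts to look and compute and a tool call to move; the robot and the scene stay as the last step left them, time stands still between calls to the robot, and variables do not carry over. Pictures are saved under pics/ and viewed, at most 10 in all, crops included, and the job is handed in when it is done.

Besides the shell and the picture viewer there is one more tool, called after "Request:" by a JSON object that holds its "name" and its "arguments", one argument or row to a line. arm_command: Moves the arm, as the interface text tells. Its arguments: {"type":"object","properties":{"rows":{"type":"array"},"squeeze":{"type":"number"}},"required":["rows"]}

```bash
mkdir -p pics
cat > h.py <<'E'
import numpy as np, cv2
from workcell import env
from scipy.spatial.transform import Rotation as Ro
def cam(name):
    s=env.state(); f=env.grab_frame(name)
    h=f["img"].shape[0]; fl=h/2/np.tan(np.radians(f["fov_y"])/2)
    f["K"]=np.array([[fl,0,f["cx"]],[0,fl,f["cy"]],[0,0,1]]); f["d"]=np.array(f["dist"],float)
    if name=="wrist":
        T=np.eye(4);T[:3,:3]=Ro.from_euler("xyz",s["ee_rot"],degrees=True).as_matrix();T[:3,3]=s["ee_pos"]
        M=np.linalg.inv(T@np.array(f["T_tool_cam"])); f["R"]=M[:3,:3]; f["t"]=M[:3,3]
    f["R"]=np.array(f["R"]);f["t"]=np.array(f["t"])
    return f
def ray(f,uv):
    p=cv2.undistortPoints(np.array([[uv]],float),f["K"],f["d"])[0,0]
    return -f["R"].T@f["t"], f["R"].T@np.array([p[0],p[1],1])
def onplane(f,uv,z):
    o,d=ray(f,uv); return o+d*(z-o[2])/d[2]
def cloud(f):
    h,w=f["z_map"].shape; u,v=np.meshgrid(np.arange(w),np.arange(h))
    p=cv2.undistortPoints(np.stack([u,v],-1).reshape(-1,1,2).astype(float),f["K"],f["d"])[:,0]
    z=f["z_map"].reshape(-1,1); X=np.hstack([p*z,z]); return ((X-f["t"])@f["R"]).reshape(h,w,3)
def proj(f,X):
    return cv2.projectPoints(np.array(X,float).reshape(-1,3),cv2.Rodrigues(f["R"])[0],f["t"],f["K"],f["d"])[0][:,0]
E
python3 - <<'E'
from h import *
s=env.state();print(s)
for n in ("scene","side","wrist"):
    f=cam(n);cv2.imwrite(f"pics/{n}0.png",f["img"]);print(n,-f["R"].T@f["t"],f["R"][2],f["fov_y"])
print(f["T_tool_cam"])
E
```

```text
{'time_s': 0.0, 'qpos': array([-7.07616065e+01,  1.83496868e+01,  8.97057756e+01, -4.38753557e-04,
        7.20430838e+01, -1.14338910e+00]), 'qvel': array([-0.0197569 , -0.00018198,  0.01695539, -0.06821283,  0.00212178,
        0.03842106]), 'effort': array([-2.36419393e-03, -4.12473750e+01, -2.31973851e+01,  7.23420689e-02,
        4.55966697e-02, -1.54992058e-04]), 'ee_pos': array([ 200.11525992, -538.5212539 ,  213.14413776]), 'ee_rot': array([-1.79901465e+02, -1.54938362e-03,  2.03819169e+01]), 'force': array([-0.38060693,  0.29414775,  0.44277214]), 'torque': array([ 0.0177165 , -0.00789455,  0.03407329]), 'gripper_force': 0.0, 'gripper_width': 91.2071547311325}
scene [998.24414314 251.89751427 974.63884495] [-0.44874321 -0.26510232 -0.85343441] 57.7460410177319
side [275.31542744 852.79152004 617.13439316] [ 0.25627215 -0.82738723 -0.49975489] 55.47905368122088
wrist [ 269.2537062  -511.9702545   383.62380841] [-0.24949188 -0.09135538 -0.96405809] 62.37647909478042
[[-7.49204768e-04 -9.64058758e-01 -2.65688069e-01  7.40403843e+01]
 [ 9.99999623e-01 -8.38605806e-04  2.23046472e-04 -1.11758506e+00]
 [-4.37837462e-04 -2.65687802e-01  9.64059023e-01 -1.70412098e+02]
 [ 0.00000000e+00  0.00000000e+00  0.00000000e+00  1.00000000e+00]]
```

View pics/scene0.png

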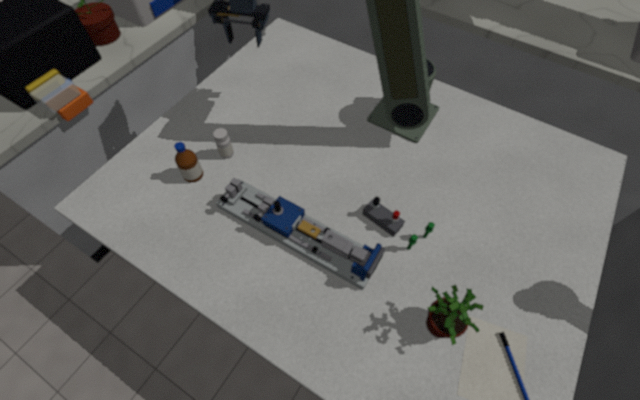

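View pics/side0.png

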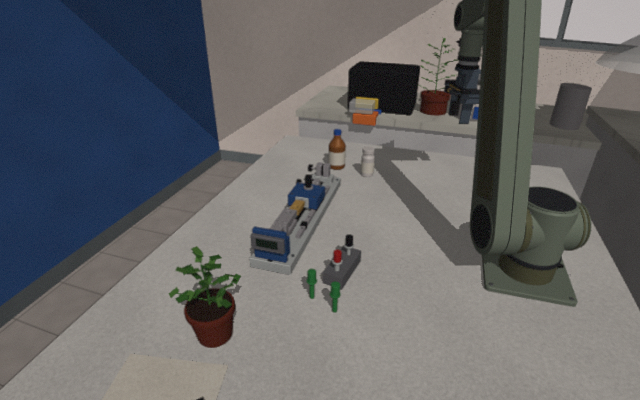

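Candidates in the scene view: red-knob pin (396,215), black spare (376,202), green decoys (412,240) and (429,229). The red one is the choice. The carriage knob is at (278,208) and the fork near (340,245). I'll check these in a close crop.

Run:
```python
from h import *
f=cam("scene");g=cam("side")
a=cv2.resize(f["img"][165:300,205:445],None,fx=3.3,fy=3.3,interpolation=cv2.INTER_CUBIC)
cv2.imwrite("pics/crop1.png",a[:600,:800])
for n,k in (("scene",f),("side",g)):
    hsv=cv2.cvtColor(k["img"],cv2.COLOR_BGR2HSV)
    H,S,V=cv2.split(hsv);C=cloud(k)
    for nm,m in (("red",((H<8)|(H>172))&(S>150)&(V>60)),("blue",(H>100)&(H<125)&(S>120)),("brass",(H>12)&(H<28)&(S>80)),("black",(V<45))):
        m=m&(C[...,2]>5)&(C[...,2]<160)&(C[...,0]>150)&(C[...,0]<900)
        N,L,st,c=cv2.connectedComponentsWithStats(m.astype(np.uint8))
        for i in range(1,N):
            if st[i,4]>12:
                P=C[L==i]; print(n,nm,c[i].round(1),st[i,4],np.median(P,0).round(),P.max(0).round(),P.min(0).round())
# bed
C=cloud(f); m=(abs(C[...,2]-30)<5)&(C[...,0]>250)&(C[...,0]<800)
N,L,st,c=cv2.connectedComponentsWithStats(m.astype(np.uint8))
for i in range(1,N):
    if st[i,4]>60:
        P=C[L==i][:,:2].astype(np.float32); print(st[i],cv2.minAreaRect(P))
# whole tester
m=(C[...,2]>12)&(C[...,0]>250)&(C[...,0]<900)&(abs(C[...,1])<700)
N,L,st,c=cv2.connectedComponentsWithStats(m.astype(np.uint8))
for i in range(1,N):
    if st[i,4]>60:
        P=C[L==i].astype(np.float32); print(c[i].round(),cv2.minAreaRect(P[:,:2]),P[:,2].max())
```

```text
scene red [96.8 14.1] 291 [  291. -1220.   134.] [  358. -1173.   138.] [  228. -1278.   129.]
scene red [82.4  9.6] 29 [  303. -1295.   135.] [  318. -1275.   138.] [  284. -1317.   131.]
scene red [395.8 213.8] 22 [450. 172.  84.] [456. 178.  87.] [443. 165.  75.]
scene blue [179.6 146.9] 68 [ 625. -458.  148.] [ 636. -447.  152.] [ 611. -476.  136.]
scene blue [282.1 217.1] 803 [634. -95.  78.] [665. -55. 125.] [ 575. -147.   49.]
scene blue [365.3 262.8] 316 [641. 174.  88.] [656. 185. 116.] [577. 141.  37.]
scene blue [516.1 372.4] 172 [652. 612.  10.] [697. 650.  16.] [603. 568.   6.]
scene brass [88.4 10.2] 23 [  300. -1253.   136.] [  310. -1242.   158.] [  272. -1304.   133.]
scene brass [41.1 79.5] 345 [  641. -1115.   109.] [  704. -1102.   121.] [  567. -1133.    83.]
scene brass [185.9 159.5] 263 [ 632. -447.  102.] [ 655. -430.  128.] [ 599. -476.   74.]
scene brass [308.4 229.2] 241 [619. -15.  75.] [630.  16.  80.] [587. -59.  27.]
scene brass [437.6 318.9] 15 [659. 387.  80.] [668. 391.  83.] [652. 382.  77.]
scene brass [442.6 328.1] 29 [674. 402.  81.] [682. 425.  
[... 4139 characters left out ...]
8125), (24.535593032836914, 119.56941986083984), 81.44792938232422)
[ 216  179  153  108 2080] ((619.3509521484375, -61.44401550292969), (111.6856460571289, 508.9095764160156), 0.28904351592063904)
[363 198  43  35 493] ((440.3505554199219, 138.5447540283203), (120.49162292480469, 53.87971496582031), 81.11341094970703)
[305 215  59  33 162] ((569.1492309570312, 36.09465026855469), (18.761394500732422, 195.29615783691406), 0.8060672283172607)Traceback (most recent call last):
  File "<stdin>", line 25, in <module>
cv2.error: OpenCV(4.12.0) /io/opencv/modules/imgproc/src/convhull.cpp:143: error: (-215:Assertion failed) total >= 0 && (depth == CV_32F || depth == CV_32S) in function 'convexHull'
```

View pics/crop1.png

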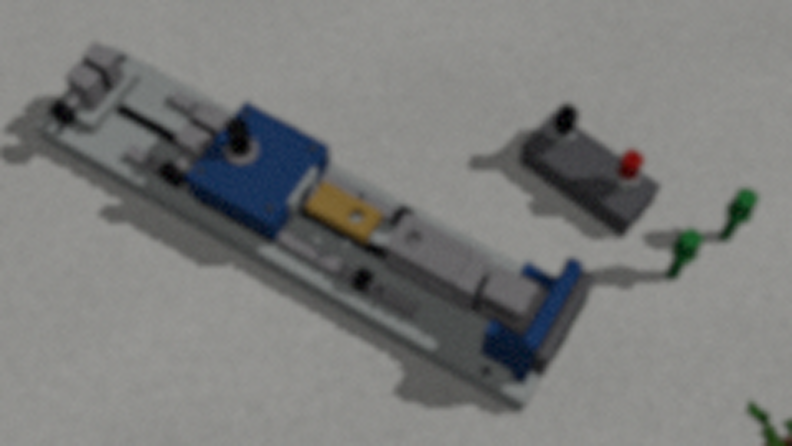

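The crop shows: red pin in the rack at the full-image pixel (396,215), spare at (376,201), both green ones outside. The eye is near (313,230), the bore (330,236) and the knob top (277,204). Next I fly above the tester for a close wrist view, with the tool's x along world +y.

Request:
{"name": "arm_command", "arguments": {
  "rows": [
    {"delta_pos":[564,-312,-20],"roll":-13.92,"jaw":100},
    {"delta_pos":[564,-312,-20],"roll":-13.92,"jaw":100},
    {"delta_pos":[564,-312,-20],"roll":-13.92,"jaw":100},
    {"delta_pos":[564,-312,-20],"roll":-13.92,"jaw":100},
    {"delta_pos":[564,-312,-20],"roll":-13.92,"jaw":100},
    {"delta_pos":[564,-312,-20],"roll":-13.92,"jaw":100},
    {"delta_pos":[564,-312,-20],"roll":-13.92,"jaw":100},
    {"delta_pos":[564,-312,-20],"roll":-13.92,"jaw":100},
    {"delta_pos":[564,-312,-20],"roll":-13.92,"jaw":100},
    {"delta_pos":[564,-312,-20],"roll":-13.92,"jaw":100},
    {"delta_pos":[564,-312,-20],"roll":-13.92,"jaw":100},
    {"delta_pos":[564,-312,-20],"roll":-13.92,"jaw":100},
    {"delta_pos":[564,-312,-20],"roll":-13.92,"jaw":100},
    {"delta_pos":[564,-312,-20],"roll":-13.92,"jaw":100},
    {"delta_pos":[564,-312,-20],"roll":-13.92,"jaw":100},
    {"delta_pos":[564,-312,-20],"roll":-13.92,"jaw":100},
    {"delta_pos":[564,-312,-20],"roll":-13.92,"jaw":100},
    {"delta_pos":[564,-312,-20],"roll":-13.92,"jaw":100},
    {"delta_pos":[564,-312,-20],"roll":-13.92,"jaw":100},
    {"delta_pos":[564,-312,-20],"roll":-13.92,"jaw":100}
  ]
}}

```text
time_s: 1.92
ee_pos: [619.4, -51.2, 234.0]
ee_rot: [-180.0, 0.0, 89.9]
force: [0.0, 0.0, 0.2]
gripper_width: 91.1
gripper_force: 0.0
```

Run:
```python
from h import *
s=env.state();print(s["time_s"],s["ee_pos"],s["ee_rot"],s["qpos"].round())
f=cam("wrist");cv2.imwrite("pics/w1.png",f["img"]);np.savez("w1.npz",**{k:f[k] for k in("img","z_map","R","t","K","d")})
```

```text
1.9167 [619.44098532 -51.2050002  233.99438386] [-1.79967369e+02  2.67280889e-02  8.99095544e+01] [-6. 22. 81. -0. 77. -6.]
```

View pics/w1.png

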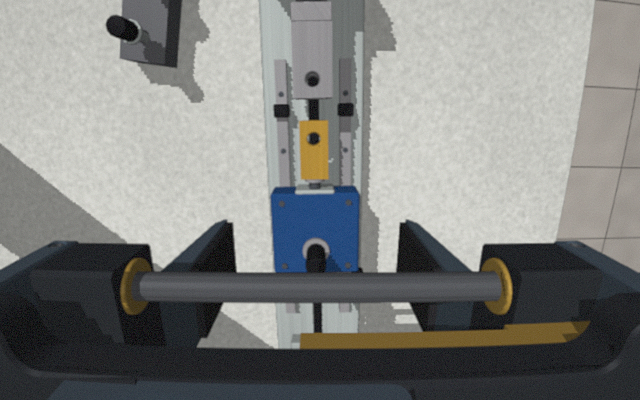

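The wrist view shows the bore at (313,79), the eye at (314,138), and the knob at (315,250), partly hidden by the gripper's rod.

Run:
```python
from h import *
f=dict(np.load("w1.npz"))
C=cloud(f);g=cv2.cvtColor(f["img"],cv2.COLOR_BGR2GRAY)
for n,(u,v),z in (("bore",(313,79),92),("eye",(314,138),77)):
    w=g[v-14:v+15,u-14:u+15]; m=(w<(np.median(w)*.62)).astype(np.uint8)
    N,L,st,c=cv2.connectedComponentsWithStats(m); i=L[14,14] or 1+np.argmax(st[1:,4])
    print(n,st[i],c[i]+[u-14,v-14],onplane(f,c[i]+[u-14,v-14],z).round(1))
    x0,y0,ww,hh,_=st[i]
    for q in ((x0-.5,y0+hh/2),(x0+ww-.5,y0+hh/2),(x0+ww/2,y0-.5),(x0+ww/2,y0+hh-.5)): print(onplane(f,(q[0]+u-14,q[1]+v-14),z).round(1))
# knob and blue block extents, brass
hsv=cv2.cvtColor(f["img"],cv2.COLOR_BGR2HSV);H,S,V=cv2.split(hsv)
for n,m in (("brass",(H>12)&(H<28)&(S>80)),("blue",(H>100)&(H<125)&(S>120))):
    m=m&(C[...,2]>60)&(C[...,2]<95);P=C[m];print(n,np.percentile(P,[1,50,99],axis=0).round(1))
m=(C[...,2]>98)&(C[...,2]<126);P=C[m];print("knob",len(P),np.percentile(P,[2,50,98],axis=0).round(1))
m=(C[...,2]>118)&(C[...,2]<126);P=C[m];print("knobtop",len(P),np.percentile(P,[2,50,98],axis=0).round(1))
m=(C[...,2]>89)&(C[...,2]<95)&(C[...,1]>0)&(C[...,1]<150);P=C[m];print("ear",np.percentile(P,[1,50,99],axis=0).round(1))
m=(abs(C[...,2]-30)<4)&(abs(C[...,0]-620)<70);P=C[m];print("bed",cv2.minAreaRect(P[:,:2].astype(np.float32)))
# scene knob
k=cam("scene");s=cam("side")
print("knob scene",onplane(k,(276.8,203.8),122).round(1))
hk=cv2.cvtColor(k["img"],cv2.COLOR_BGR2HSV);Ck=cloud(k)
for cm,nm in((k,"scene"),(s,"side")):
    Ck=cloud(cm)
    for nn,cen in(("knob",(620,-117)),("red",(449,175)),("black",(439,106))):
        zt=122 if nn=="knob" else 86
        m=(np.hypot(Ck[...,0]-cen[0],Ck[...,1]-cen[1])<22)&(abs(Ck[...,2]-zt)<4);P=Ck[m];print(nm,nn,len(P),P.mean(0).round(1),(P.max(0)-P.min(0)).round(1))
```

```text
bore [  6   7  14  15 162] [311.94444444  78.67283951] [614.8  51.9  92. ]
[608.1  51.2  92. ]
[620.7  51.2  92. ]
[614.9  58.1  92. ]
[614.8  45.2  92. ]
eye [  8   8  11  13 114] [313.33333333 138.26315789] [615.7  -2.4  77. ]
[610.   -2.6  77. ]
[620.8  -2.7  77. ]
[615.9   4.1  77. ]
[615.9  -8.5  77. ]
brass [[602.5 -42.3  70.6]
 [616.3 -15.   76.6]
 [629.3  14.1  78.2]]
blue [[ 573.3 -144.1   66.2]
 [ 618.1  -92.6   79.6]
 [ 661.5  -56.1   81.3]]
knob 438 [[ 608.  -122.7   99.4]
 [ 617.1 -113.2  120.7]
 [ 626.6 -108.7  122.7]]
knobtop 268 [[ 608.6 -122.9  118.6]
 [ 617.2 -116.2  121.5]
 [ 625.7 -109.3  122.8]]
ear [[597.   36.1  89.8]
 [614.3  79.1  91.6]
 [631.8 115.4  93.4]]
bed ((616.6837158203125, -74.57611083984375), (110.82759857177734, 424.4671936035156), 0.7872676253318787)
knob scene [ 620.3 -115.4  122. ]
scene knob 15 [ 622.2 -118.9  120.5] [13.6 16.   4.9]
scene red 33 [446.  172.8  84.2] [18.7 18.9  5.8]
scene black 30 [435.1 104.1  84.3] [16.1 18.4  6. ]
side knob 21 [ 618.6 -116.8  121.9] [15.7 15.9  6.3]
side red 45 [447.8 173.   85.7] [17.2 19.6  6. ]
side black 39 [436.2 104.2  85.8] [18.4 18.6  4.8]
```

Bore (614.7, 51.7), eye (615.6, −2.3), knob (617.2, −116.4). The eye is 114 mm ahead of the knob, and needs a slide of about 54 mm. This fits the sizes given. I'll grip the knob first.

Request:
{"name": "arm_command", "arguments": {
  "rows": [
    {"delta_pos":[-40,-2,0],"roll":0,"jaw":60},
    {"delta_pos":[-65,-2.3,10],"roll":0,"jaw":60},
    {"delta_pos":[-65,-2.3,45],"roll":0,"jaw":60},
    {"delta_pos":[-65,-2.3,80],"roll":0,"jaw":60},
    {"delta_pos":[-65,-2.3,110],"roll":0,"jaw":60},
    {"delta_pos":[-65,-2.3,130],"roll":0,"jaw":60},
    {"delta_pos":[-65,-2.3,139],"roll":0,"jaw":60},
    {"delta_pos":[-65,-2.3,139],"roll":0,"jaw":60},
    {"delta_pos":[-65,-2.3,139],"roll":0,"jaw":10},
    {"delta_pos":[-65,-2.3,139],"roll":0,"jaw":10},
    {"delta_pos":[-65,-2.3,139],"roll":0,"jaw":10},
    {"delta_pos":[-65,-2.3,139],"roll":0,"jaw":10},
    {"delta_pos":[-65,-2.3,139],"roll":0,"jaw":10},
    {"delta_pos":[-65,-2.3,139],"roll":0,"jaw":10},
    {"delta_pos":[-65,-2.3,139],"roll":0,"jaw":10},
    {"delta_pos":[-65,-2.3,139],"roll":0,"jaw":10}
  ],
  "squeeze": 15
}}

```text
time_s: 3.4
ee_pos: [618.9, -115.1, 95.8]
ee_rot: [179.9, 0.0, 90.0]
force: [0.3, 0.7, 3.5]
gripper_width: 19.9
gripper_force: 15.0
```

Request:
{"name": "arm_command", "arguments": {
  "rows": [
    {"delta_pos":[1,0,0],"roll":0,"jaw":10},
    {"delta_pos":[3,0,0],"roll":0,"jaw":10},
    {"delta_pos":[5,0,0],"roll":0,"jaw":10},
    {"delta_pos":[8,-0.1,0],"roll":0,"jaw":10},
    {"delta_pos":[11,-0.2,0],"roll":0,"jaw":10},
    {"delta_pos":[14,-0.2,0],"roll":0,"jaw":10},
    {"delta_pos":[17,-0.2,0],"roll":0,"jaw":10},
    {"delta_pos":[20,-0.3,0],"roll":0,"jaw":10},
    {"delta_pos":[22,-0.3,0],"roll":0,"jaw":10},
    {"delta_pos":[24,-0.3,0],"roll":0,"jaw":10},
    {"delta_pos":[26,-0.4,0],"roll":0,"jaw":10},
    {"delta_pos":[28,-0.4,0],"roll":0,"jaw":10},
    {"delta_pos":[30,-0.4,0],"roll":0,"jaw":10}
  ]
}}

```text
time_s: 4.48
ee_pos: [618.4, -86.5, 95.8]
ee_rot: [179.9, 0.2, 90.0]
force: [1.3, -4.2, 4.1]
gripper_width: 19.4
gripper_force: 15.0
```

Run:
```python
from h import *
s=env.state();print(s["time_s"],s["ee_pos"],s["force"])
f=cam("wrist")
C=cloud(f);g=cv2.cvtColor(f["img"],cv2.COLOR_BGR2GRAY)
for n,p,z in (("bore",(614.7,51.7,92),92),("eye",(615.3,27,77),77)):
    u,v=proj(f,p)[0].round().astype(int);print(n,u,v)
    w=g[max(v-16,0):v+17,u-16:u+17]; m=(w<(np.median(w)*.62)).astype(np.uint8)
    N,L,st,c=cv2.connectedComponentsWithStats(m); 
    for i in range(1,N):
        if st[i,4]>30: print(n,st[i],c[i]+[u-16,max(v-16,0)],onplane(f,c[i]+[u-16,max(v-16,0)],z).round(1))
cv2.imwrite("pics/w2.png",f["img"])
```

```text
4.4833 [618.44730569 -86.53547271  95.79252305] [ 1.26337978 -4.22357154  4.1344356 ]
bore 311 -25
bore [  9  33  18  20 278] [312.48920863  42.68345324] [615.5  21.4  92. ]
bore [   0  223   33   50 1175] [311.09446809 254.10638298] [614.4 -90.6  92. ]
bore [ 17 303  12  29 263] [317.13307985 317.78326996] [ 617.9 -133.3   92. ]
bore [   0  349   33   36 1110] [310.93603604 366.14234234] [ 613.9 -170.3   92. ]
eye 312 37
eye [  8  12  19  20 298] [312.5         42.30201342] [615.4  24.3  77. ]
```

View pics/w2.png

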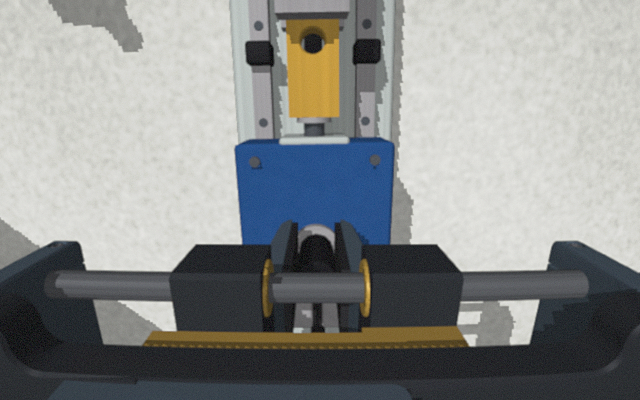

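The eye sits at (313,43), at y ≈ 24–26, and the carriage follows without trouble. About 26.5 mm remain.

Request:
{"name": "arm_command", "arguments": {
  "rows": [
    {"delta_pos":[2,0,0],"roll":0,"jaw":10},
    {"delta_pos":[4,-0.1,0],"roll":0,"jaw":10},
    {"delta_pos":[6,-0.1,0],"roll":0,"jaw":10},
    {"delta_pos":[8,-0.1,0],"roll":0,"jaw":10},
    {"delta_pos":[10,-0.1,0],"roll":0,"jaw":10},
    {"delta_pos":[12,-0.2,0],"roll":0,"jaw":10},
    {"delta_pos":[14,-0.2,0],"roll":0,"jaw":10},
    {"delta_pos":[16,-0.2,0],"roll":0,"jaw":10},
    {"delta_pos":[18,-0.2,0],"roll":0,"jaw":10},
    {"delta_pos":[20,-0.3,0],"roll":0,"jaw":10},
    {"delta_pos":[22,-0.3,0],"roll":0,"jaw":10},
    {"delta_pos":[23.5,-0.3,0],"roll":0,"jaw":10},
    {"delta_pos":[25,-0.3,0],"roll":0,"jaw":10},
    {"delta_pos":[26,-0.3,0],"roll":0,"jaw":10},
    {"delta_pos":[26.5,-0.3,0],"roll":0,"jaw":10},
    {"delta_pos":[26.5,-0.3,0],"roll":0,"jaw":10},
    {"delta_pos":[26.5,-0.3,0],"roll":0,"jaw":10}
  ]
}}

```text
time_s: 5.95
ee_pos: [618.0, -59.7, 95.8]
ee_rot: [179.9, 0.1, 90.0]
force: [1.1, -3.9, 5.2]
gripper_width: 19.8
gripper_force: 15.0
```

Request:
{"name": "arm_command", "arguments": {
  "rows": [
    {"delta_pos":[0,0,0],"roll":0,"jaw":70},
    {"delta_pos":[0,0,0],"roll":0,"jaw":70},
    {"delta_pos":[0,0,0],"roll":0,"jaw":70},
    {"delta_pos":[0,0,0],"roll":0,"jaw":70},
    {"delta_pos":[0,0,-30],"roll":0,"jaw":70},
    {"delta_pos":[0,0,-70],"roll":0,"jaw":70},
    {"delta_pos":[20,0,-90],"roll":0,"jaw":70},
    {"delta_pos":[38,-3,-90],"roll":0,"jaw":70},
    {"delta_pos":[38,-3,-90],"roll":0,"jaw":70},
    {"delta_pos":[38,-3,-90],"roll":0,"jaw":70},
    {"delta_pos":[38,-3,-90],"roll":0,"jaw":70}
  ]
}}

```text
time_s: 6.87
ee_pos: [613.6, -20.8, 183.9]
ee_rot: [-179.9, 0.0, 90.0]
force: [0.1, -0.5, -0.2]
gripper_width: 63.8
gripper_force: 0.0
```

Run:
```python
from h import *
s=env.state();print(s["time_s"],s["ee_pos"],s["force"])
f=cam("wrist");C=cloud(f)
u,v=proj(f,(614.7,51.7,92))[0];print(u,v)
u,v=int(u),int(v);w=f["img"][max(v-40,0):v+40,u-60:u+60]
cv2.imwrite("pics/w3.png",np.vstack([cv2.resize(w,None,fx=5,fy=5,interpolation=cv2.INTER_CUBIC)]))
np.savez("w3.npz",**{k:f[k] for k in("img","z_map","R","t","K","d")})
m=(C[...,2]>117)&(C[...,2]<126)&(abs(C[...,0]-617)<14)&(C[...,1]<-40);P=C[m];print("knob",len(P),np.percentile(P,[2,50,98],axis=0).round(1) if len(P) else 0)
```

```text
6.8667 [613.64292627 -20.79648807 183.92443075] [ 0.10208007 -0.53574618 -0.24711902]
319.08426186246106 114.29191769143182
knob 380 [[607.6 -66.3 117.7]
 [616.2 -60.  121.4]
 [625.5 -53.6 122.7]]
```

View pics/w3.png

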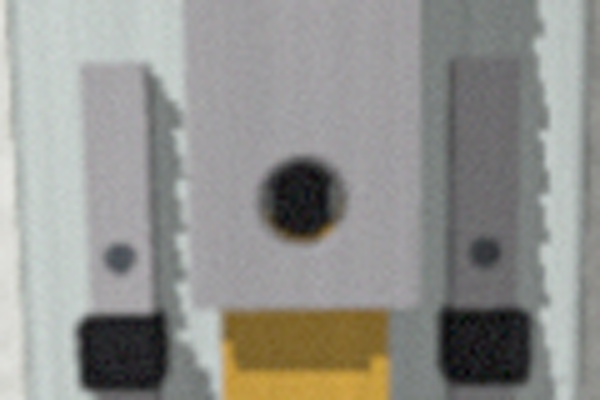

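Crop w3 shows the eye almost concentric below the bore at (319,114), with only a thin brass crescent on the −y side, so it is under 1 mm too far forward. That is within what the chamfer forgives. Next I refine the bore position and go to the pin.

Run:
```python
from h import *
f=dict(np.load("w3.npz"));g=cv2.cvtColor(f["img"],cv2.COLOR_BGR2GRAY)
w=g[95:135,299:339]; m=(w<85).astype(np.uint8)
N,L,st,c=cv2.connectedComponentsWithStats(m)
for i in range(1,N):
    if st[i,4]>50: print(st[i],c[i]+[299,95],onplane(f,c[i]+[299,95],92).round(2))
# crop estimate
print(onplane(f,(319-60+301/5-.4,114-40+197/5-.4),92).round(2))
print("o",(-f["R"].T@f["t"]).round(1))
```

```text
[ 13  11  14  16 181] [318.61878453 113.40883978] [614.34  52.36  92.  ]
[614.48  52.67  92.  ]
o [612.6  55.  354.3]
```

Request:
{"name": "arm_command", "arguments": {
  "rows": [
    {"delta_pos":[40,-35,-40],"roll":0.0,"jaw":70},
    {"delta_pos":[75,-70,-40],"roll":0.0,"jaw":70},
    {"delta_pos":[110,-105,-40],"roll":0.0,"jaw":70},
    {"delta_pos":[140,-140,-40],"roll":0.0,"jaw":70},
    {"delta_pos":[140,-166,-40],"roll":0.5,"jaw":70},
    {"delta_pos":[140,-166,-40],"roll":1.0,"jaw":70},
    {"delta_pos":[140,-166,-40],"roll":1.7,"jaw":70},
    {"delta_pos":[140,-166,-40],"roll":1.7,"jaw":70},
    {"delta_pos":[140,-166,-40],"roll":1.7,"jaw":70}
  ]
}}

```text
time_s: 7.67
ee_pos: [448.5, 119.0, 224.6]
ee_rot: [-180.0, 0.0, 81.5]
force: [0.8, -0.4, -0.1]
gripper_width: 63.8
gripper_force: 0.0
```

Run:
```python
from h import *
s=env.state();print(s["time_s"],s["ee_pos"],s["ee_rot"])
f=cam("wrist");C=cloud(f);H,S,V=cv2.split(cv2.cvtColor(f["img"],cv2.COLOR_BGR2HSV))
m=((H<8)|(H>172))&(S>150)&(V>60)&(C[...,0]<520)&(C[...,2]>20)
P=C[m];print("red",len(P),np.percentile(P,[1,50,99],axis=0).round(1))
t=m&(C[...,2]>83);P=C[t];print("top",len(P),np.percentile(P,[1,50,99],axis=0).round(1),P.mean(0).round(1))
q=np.argwhere(t)[:,::-1].astype(np.float32);(c,r)=cv2.minEnclosingCircle(q);print(c,r,onplane(f,c,86).round(1))
cv2.imwrite("pics/w4.png",f["img"])
```

```text
7.6667 [448.50690768 119.02983736 224.63902706] [-1.79990218e+02  2.77031849e-02  8.15456480e+01]
red 320 [[437.7 163.4  83. ]
 [446.3 172.1  85.4]
 [455.  181.1  86.8]]
top 316 [[437.7 163.4  83.6]
 [446.3 172.1  85.4]
 [455.  181.   86.8]] [446.2 172.2  86.4]
(306.5, 135.9736785888672) 10.085955619812012 [446.3 172.1  86. ]
```

View pics/w4.png

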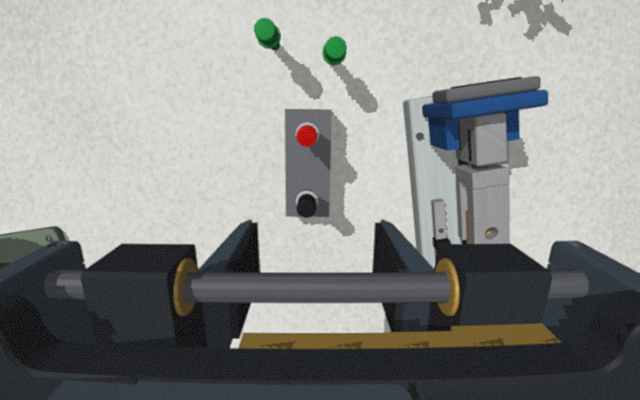

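The red pin is at pixel (306,135), which gives (446.3, 172.2, 86), matching the first estimate. The black spare is at (307,205), and both greens are well clear. Descending to it now.

Request:
{"name": "arm_command", "arguments": {
  "rows": [
    {"delta_pos":[30,-6,20],"roll":0,"jaw":60},
    {"delta_pos":[52.3,-10,50],"roll":0,"jaw":60},
    {"delta_pos":[52.3,-10,85],"roll":0,"jaw":60},
    {"delta_pos":[52.3,-10,115],"roll":0,"jaw":60},
    {"delta_pos":[52.3,-10,140],"roll":0,"jaw":60},
    {"delta_pos":[52.3,-10,155],"roll":0,"jaw":60},
    {"delta_pos":[52.3,-10,161],"roll":0,"jaw":60},
    {"delta_pos":[52.3,-10,161],"roll":0,"jaw":60},
    {"delta_pos":[52.3,-10,161],"roll":0,"jaw":10},
    {"delta_pos":[52.3,-10,161],"roll":0,"jaw":10},
    {"delta_pos":[52.3,-10,161],"roll":0,"jaw":10},
    {"delta_pos":[52.3,-10,161],"roll":0,"jaw":10},
    {"delta_pos":[52.3,-10,161],"roll":0,"jaw":10},
    {"delta_pos":[52.3,-10,161],"roll":0,"jaw":10},
    {"delta_pos":[52.3,-10,161],"roll":0,"jaw":10}
  ],
  "squeeze": 20
}}

```text
time_s: 8.97
ee_pos: [446.5, 172.8, 64.5]
ee_rot: [179.9, -0.0, 81.5]
force: [0.3, -0.1, 3.0]
gripper_width: 19.5
gripper_force: 20.0
```

Request:
{"name": "arm_command", "arguments": {
  "rows": [
    {"delta_pos":[0,0,-4],"roll":0,"jaw":10},
    {"delta_pos":[0,0,-12],"roll":0,"jaw":10},
    {"delta_pos":[0,0,-25],"roll":0,"jaw":10},
    {"delta_pos":[0,0,-50],"roll":0,"jaw":10},
    {"delta_pos":[0,0,-80],"roll":0,"jaw":10},
    {"delta_pos":[0,0,-110],"roll":0,"jaw":10},
    {"delta_pos":[0,0,-135],"roll":0,"jaw":10},
    {"delta_pos":[-15,30,-135],"roll":-0.3,"jaw":10},
    {"delta_pos":[-31,62,-135],"roll":-0.6,"jaw":10},
    {"delta_pos":[-47,93,-135],"roll":-0.9,"jaw":10},
    {"delta_pos":[-63,124,-135],"roll":-1.2,"jaw":10},
    {"delta_pos":[-79,156,-135],"roll":-1.5,"jaw":10},
    {"delta_pos":[-90,178,-130],"roll":-1.7,"jaw":10},
    {"delta_pos":[-93.4,184,-115],"roll":-1.7,"jaw":10},
    {"delta_pos":[-93.4,184,-105],"roll":-1.7,"jaw":10},
    {"delta_pos":[-93.4,184,-100],"roll":-1.7,"jaw":10},
    {"delta_pos":[-93.4,184,-100],"roll":-1.7,"jaw":10},
    {"delta_pos":[-93.4,184,-100],"roll":-1.7,"jaw":10}
  ]
}}

```text
time_s: 10.47
ee_pos: [613.4, 53.8, 164.2]
ee_rot: [-180.0, -0.0, 90.0]
force: [0.4, 0.6, 0.6]
gripper_width: 19.6
gripper_force: 20.0
```

Run:
```python
from h import *
s=env.state();print(s["time_s"],s["ee_pos"],s["ee_rot"],s["force"],s["gripper_width"])
a=cam("scene");b=cam("side")
o=[]
for f in(a,b):
    u,v=proj(f,(614.4,52.6,110))[0].astype(int);print(u,v)
    o.append(cv2.resize(f["img"][v-35:v+35,u-40:u+40],None,fx=5,fy=5,interpolation=cv2.INTER_CUBIC))
cv2.imwrite("pics/p5.png",np.hstack(o))
```

```text
10.4667 [613.40728549  53.81334183 164.16272963] [-1.79951929e+02 -5.45173047e-03  9.00407380e+01] [0.39149604 0.56675053 0.57151445] 19.55723050764386
330 233
287 206
```

View pics/p5.png

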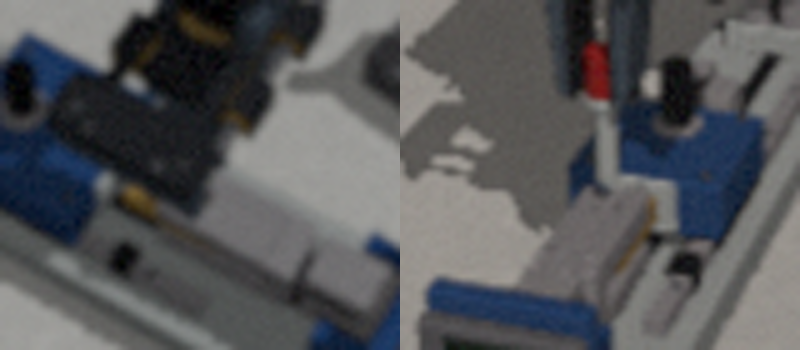

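The side crop shows the pin held upright just above the fork. I'll check the foot against the bore in the wrist camera.

Run:
```python
from h import *
f=cam("wrist")
np.savez("w6.npz",**{k:f[k] for k in("img","z_map","R","t","K","d")})
print(proj(f,[(614.4,52.5,92),(613.4,53.2,107.7)]))
cv2.imwrite("pics/w6.png",cv2.resize(f["img"][160:280,255:375],None,fx=5,fy=5,interpolation=cv2.INTER_CUBIC))
```

```text
[[317.7615008  213.05475225]
 [316.54639081 218.66395951]]
```

View pics/w6.png

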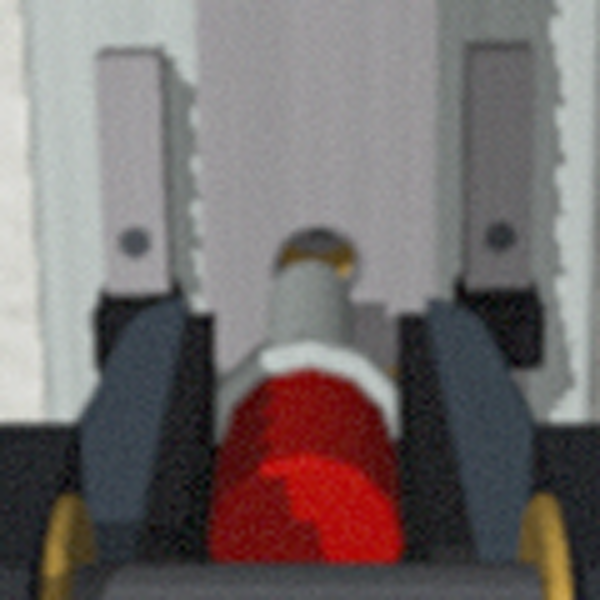

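The foot, near (317,217), is about 0.6 mm off the bore at (318,213): −x and +y. I'll correct that and lower slowly.

Request:
{"name": "arm_command", "arguments": {
  "rows": [
    {"delta_pos":[-0.6,0.6,3],"roll":0,"jaw":10},
    {"delta_pos":[-0.6,0.6,7],"roll":0,"jaw":10},
    {"delta_pos":[-0.6,0.6,11],"roll":0,"jaw":10},
    {"delta_pos":[-0.6,0.6,13],"roll":0,"jaw":10},
    {"delta_pos":[-0.6,0.6,13.8],"roll":0,"jaw":10},
    {"delta_pos":[-0.6,0.6,14.6],"roll":0,"jaw":10},
    {"delta_pos":[-0.6,0.6,15.4],"roll":0,"jaw":10},
    {"delta_pos":[-0.6,0.6,16.2],"roll":0,"jaw":10},
    {"delta_pos":[-0.6,0.6,17],"roll":0,"jaw":10},
    {"delta_pos":[-0.6,0.6,17.7],"roll":0,"jaw":10},
    {"delta_pos":[-0.6,0.6,18.4],"roll":0,"jaw":10},
    {"delta_pos":[-0.6,0.6,19],"roll":0,"jaw":10},
    {"delta_pos":[-0.6,0.6,19],"roll":0,"jaw":10}
  ]
}}

```text
time_s: 11.7
ee_pos: [614.9, 52.4, 144.8]
ee_rot: [-180.0, 0.0, 90.0]
force: [-0.6, -0.5, 0.4]
gripper_width: 19.5
gripper_force: 20.0
```

Request:
{"name": "arm_command", "arguments": {
  "rows": [
    {"delta_pos":[0,0,0.8],"roll":0,"jaw":10},
    {"delta_pos":[0,0,1.6],"roll":0,"jaw":10},
    {"delta_pos":[0,0,2.4],"roll":0,"jaw":10},
    {"delta_pos":[0,0,3.2],"roll":0,"jaw":10},
    {"delta_pos":[0,0,4],"roll":0,"jaw":10},
    {"delta_pos":[0,0,4.8],"roll":0,"jaw":10},
    {"delta_pos":[0,0,5.6],"roll":0,"jaw":10},
    {"delta_pos":[0,0,6.4],"roll":0,"jaw":10},
    {"delta_pos":[0,0,7.2],"roll":0,"jaw":10},
    {"delta_pos":[0,0,8],"roll":0,"jaw":10},
    {"delta_pos":[0,0,8],"roll":0,"jaw":10}
  ]
}}

```text
time_s: 12.62
ee_pos: [615.0, 52.4, 136.8]
ee_rot: [180.0, 0.0, 90.0]
force: [0.1, -0.3, 0.3]
gripper_width: 19.2
gripper_force: 20.0
```

Request:
{"name": "arm_command", "arguments": {
  "rows": [
    {"delta_pos":[0,0,0.6],"roll":0,"jaw":10},
    {"delta_pos":[0,0,1.2],"roll":0,"jaw":10},
    {"delta_pos":[0,0,1.8],"roll":0,"jaw":10},
    {"delta_pos":[0,0,2.4],"roll":0,"jaw":10},
    {"delta_pos":[0,0,2.8],"roll":0,"jaw":10},
    {"delta_pos":[0,0,3.2],"roll":0,"jaw":10},
    {"delta_pos":[0,0,3.6],"roll":0,"jaw":10},
    {"delta_pos":[0,0,4],"roll":0,"jaw":10},
    {"delta_pos":[0,0,4.3],"roll":0,"jaw":10}
  ]
}}

```text
time_s: 13.37
ee_pos: [615.0, 52.4, 132.6]
ee_rot: [180.0, 0.0, 90.0]
force: [0.7, -0.8, 0.1]
gripper_width: 19.5
gripper_force: 20.0
```

Request:
{"name": "arm_command", "arguments": {
  "rows": [
    {"delta_pos":[0,0,0.4],"roll":0,"jaw":10},
    {"delta_pos":[0,0,0.8],"roll":0,"jaw":10},
    {"delta_pos":[0,0,1.2],"roll":0,"jaw":10},
    {"delta_pos":[0,0,1.6],"roll":0,"jaw":10},
    {"delta_pos":[0,0,2],"roll":0,"jaw":10},
    {"delta_pos":[0,0,2.4],"roll":0,"jaw":10}
  ]
}}

```text
time_s: 13.87
ee_pos: [615.0, 52.5, 130.2]
ee_rot: [180.0, 0.0, 90.0]
force: [0.8, -0.3, -0.1]
gripper_width: 19.1
gripper_force: 20.0
```

Request:
{"name": "arm_command", "arguments": {
  "rows": [
    {"delta_pos":[0,0,0.7],"roll":0,"jaw":10},
    {"delta_pos":[0,0,1.4],"roll":0,"jaw":10},
    {"delta_pos":[0,0,2.1],"roll":0,"jaw":10},
    {"delta_pos":[0,0,2.8],"roll":0,"jaw":10},
    {"delta_pos":[0,0,3.5],"roll":0,"jaw":10},
    {"delta_pos":[0,0,4.2],"roll":0,"jaw":10},
    {"delta_pos":[0,0,4.9],"roll":0,"jaw":10},
    {"delta_pos":[0,0,5.6],"roll":0,"jaw":10},
    {"delta_pos":[0,0,6.3],"roll":0,"jaw":10},
    {"delta_pos":[0,0,7],"roll":0,"jaw":10}
  ]
}}

```text
time_s: 14.7
ee_pos: [615.1, 52.4, 123.3]
ee_rot: [180.0, 0.0, 90.0]
force: [-0.0, -0.1, -0.4]
gripper_width: 19.6
gripper_force: 20.0
```

Request:
{"name": "arm_command", "arguments": {
  "rows": [
    {"delta_pos":[0,0,0.6],"roll":0,"jaw":10},
    {"delta_pos":[0,0,1.2],"roll":0,"jaw":10},
    {"delta_pos":[0,0,1.8],"roll":0,"jaw":10},
    {"delta_pos":[0,0,2.4],"roll":0,"jaw":10},
    {"delta_pos":[0,0,3],"roll":0,"jaw":10},
    {"delta_pos":[0,0,3.6],"roll":0,"jaw":10},
    {"delta_pos":[0,0,4.2],"roll":0,"jaw":10},
    {"delta_pos":[0,0,4.8],"roll":0,"jaw":10},
    {"delta_pos":[0,0,5.4],"roll":0,"jaw":10},
    {"delta_pos":[0,0,6],"roll":0,"jaw":10},
    {"delta_pos":[0,0,6.6],"roll":0,"jaw":10}
  ]
}}

```text
time_s: 15.62
ee_pos: [615.1, 52.5, 116.7]
ee_rot: [180.0, 0.0, 90.0]
force: [2.6, -0.0, 1.0]
gripper_width: 19.3
gripper_force: 20.0
```

Request:
{"name": "arm_command", "arguments": {
  "rows": [
    {"delta_pos":[0,-0.2,0.7],"roll":0,"jaw":10},
    {"delta_pos":[0,-0.2,1.4],"roll":0,"jaw":10},
    {"delta_pos":[0,-0.2,2.1],"roll":0,"jaw":10},
    {"delta_pos":[0,-0.2,2.8],"roll":0,"jaw":10},
    {"delta_pos":[0,-0.2,3.5],"roll":0,"jaw":10},
    {"delta_pos":[0,-0.2,4.2],"roll":0,"jaw":10},
    {"delta_pos":[0,-0.2,4.9],"roll":0,"jaw":10},
    {"delta_pos":[0,-0.2,5.6],"roll":0,"jaw":10},
    {"delta_pos":[0,-0.2,6.3],"roll":0,"jaw":10},
    {"delta_pos":[0,-0.2,7],"roll":0,"jaw":10}
  ]
}}

```text
time_s: 16.45
ee_pos: [615.1, 52.4, 109.7]
ee_rot: [180.0, 0.0, 90.0]
force: [3.1, -0.1, 1.2]
gripper_width: 19.3
gripper_force: 20.0
```

Request:
{"name": "arm_command", "arguments": {
  "rows": [
    {"delta_pos":[0,-0.3,0.7],"roll":0,"jaw":10},
    {"delta_pos":[0,-0.3,1.4],"roll":0,"jaw":10},
    {"delta_pos":[0,-0.3,2.1],"roll":0,"jaw":10},
    {"delta_pos":[0,-0.3,2.8],"roll":0,"jaw":10},
    {"delta_pos":[0,-0.3,3.5],"roll":0,"jaw":10},
    {"delta_pos":[0,-0.3,4.2],"roll":0,"jaw":10},
    {"delta_pos":[0,-0.3,4.9],"roll":0,"jaw":10},
    {"delta_pos":[0,-0.3,5.6],"roll":0,"jaw":10},
    {"delta_pos":[0,-0.3,6.3],"roll":0,"jaw":10},
    {"delta_pos":[0,-0.3,7],"roll":0,"jaw":10}
  ]
}}

```text
time_s: 17.28
ee_pos: [615.1, 52.4, 102.9]
ee_rot: [179.9, 0.0, 90.0]
force: [4.7, -0.1, 2.3]
gripper_width: 19.6
gripper_force: 20.0
```

Request:
{"name": "arm_command", "arguments": {
  "rows": [
    {"delta_pos":[0,0,0.7],"roll":0,"jaw":10},
    {"delta_pos":[0,0,1.3],"roll":0,"jaw":10},
    {"delta_pos":[0,0,1.3],"roll":0,"jaw":60},
    {"delta_pos":[0,0,1.3],"roll":0,"jaw":60},
    {"delta_pos":[0,0,1.3],"roll":0,"jaw":60},
    {"delta_pos":[0,0,1.3],"roll":0,"jaw":60},
    {"delta_pos":[0,0,1.3],"roll":0,"jaw":60},
    {"delta_pos":[0,0,-20],"roll":0,"jaw":60},
    {"delta_pos":[0,0,-50],"roll":0,"jaw":60},
    {"delta_pos":[0,0,-80],"roll":0,"jaw":60},
    {"delta_pos":[-30,0,-90],"roll":0,"jaw":60},
    {"delta_pos":[-50,0,-90],"roll":0,"jaw":60},
    {"delta_pos":[-50,0,-90],"roll":0,"jaw":60},
    {"delta_pos":[-50,0,-90],"roll":0,"jaw":60}
  ]
}}

```text
time_s: 18.45
ee_pos: [613.9, 1.9, 192.5]
ee_rot: [-179.9, -0.0, 89.9]
force: [-0.0, 0.1, 0.7]
gripper_width: 54.8
gripper_force: 0.0
```

Run:
```python
from h import *
s=env.state();print(s["time_s"],s["ee_pos"],s["force"])
o=[]
for n in("wrist","side"):
    f=cam(n);C=cloud(f);H,S,V=cv2.split(cv2.cvtColor(f["img"],cv2.COLOR_BGR2HSV))
    m=((H<8)|(H>172))&(S>150)&(V>50)&(np.hypot(C[...,0]-615,C[...,1]-52)<40)
    P=C[m];print(n,len(P),np.percentile(P,[1,50,99],axis=0).round(1))
    q=np.argwhere(m)[:,::-1]
    u,v=q.mean(0).astype(int); print(u,v)
    x0,y0=max(u-40,0),max(v-40,0)
    o.append(cv2.resize(f["img"][y0:y0+80,x0:x0+80],(400,400),interpolation=cv2.INTER_CUBIC))
cv2.imwrite("pics/end.png",np.hstack(o))
```

```text
18.45 [613.8551184    1.89251129 192.45566207] [-0.03000923  0.12474523  0.69389194]
wrist 530 [[606.2  43.4 114.2]
 [614.2  52.3 121.5]
 [622.9  61.1 123.1]]
318 145
side 63 [[606.7  44.4  99.4]
 [613.1  58.1 115.1]
 [621.5  61.6 124.4]]
287 205
```

View pics/end.png

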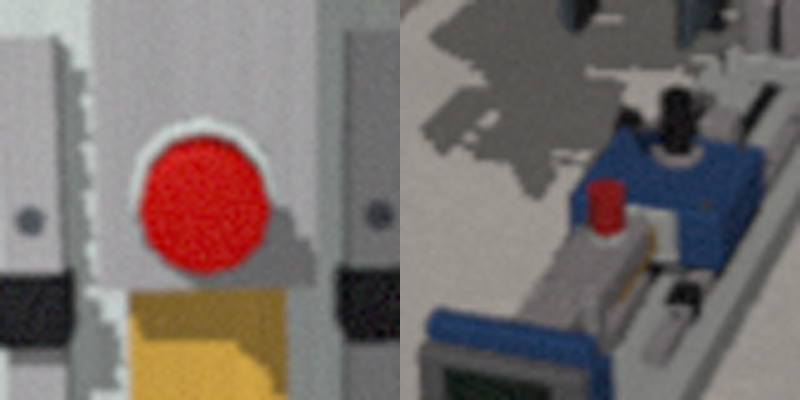

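The picture shows the pin upright with its collar on the ear. Its knob top is at about 122 mm (92+30, as it must be), and the gripper is clear.

```bash
python3 -c "
from workcell import env
print(env.job_done())"
```

```text
the job is handed in; nothing more can be done
None
```

The job is handed in at about 18.5 s of the 67 s allowed: the red-knobbed pin stands through upper ear, eye and lower ear with its collar on the upper ear, and the gripper is clear; the hand-in returned no verdict.

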